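# Pin the shaker platform in line with a tapered drift

## Robot

A 7-joint arm with a two-finger parallel gripper is mounted at the origin on the work surface. World frame = base frame: x ahead of the robot, y to its left, z up, the work surface at z = 0. Lengths are in mm, angles in rad, forces in N, time in s.
With the tool pointing down it reaches from about 425 to 1025 mm from the base axis. Payload 9.4 kg.
Tool frame: the origin (TCP) lies at the very end of the fingers, on their centre line; the grasp point (between the pads) lies 19 mm behind it; z points along the fingers, y is the line along which they close (so a half turn about z gives the same grasp; the last joint's range is limited). The gripper opens to 85 mm and grips with 20 to 120 N. Pads are 22 mm wide; open, the fingers measure 114 mm over their backs; the gripper's body (76 mm by 85 mm) begins 54 mm behind the grasp point. The pads swing forward as they close: fully open they stand 13 mm farther back than shut.
Start: joints at [1.126, 0.599, -0.003, 1.599, 0.002, 0.943, -0.08], TCP at [260.674, -676.515, 231.275] pointing down, gripper open.
Joint ranges: [-2.57, 2.57], [-0.35, 1.97], [-1.29, 1.29], [0.11, 2.56], [-1.05, 4.19], [0.11, 1.86], [-2.63, 2.63]. Speed limits (rad/s): [2.22, 2.22, 3.01, 3.01, 3.14, 3.14, 3.14].

## Interface

Orientations are given as a unit quaternion [w, x, y, z].
In Python, from plant import arm, vision gives the robot as it stands.
- The arm moves only by the tool carry_out, never from a script. Its argument "deltas" is text: rows parted by semicolons, each of 6 numbers parted by spaces: the shift along the tool's x, y, z in m, then the turn, a rotation vector about the tool's x, y, z in degrees. A call has 1 to 5 rows; each row shifts and turns the commanded pose from where the row before left it, along the tool's axes as they then stand; what a row does not reach is not made up. A row lasts 1/12 s, in which the tool goes at most 41.7 mm and 7.16 degrees, less where a joint would pass 70% of its speed; a pose out of reach is approached as far as the arm can. A call with a gripper value outside its range is refused whole. "jaw" is the finger opening in m, from 0 to 0.0854, set as the call begins (left out, the last holds). The fingers move at their own pace and stop on an object; "squeeze" is the grip in N (left out, the last holds). Time passes only in rows, so rows that do not move let the fingers close. It gives the time, the measured TCP pose, the force, the opening and the grip force at its end, in the units of the state.
- arm.get_state(): the state, without advancing time (a new reading comes with each control period).
- vision.get_image(name): name is "side" or "top"; returns the picture (384x512x3 uint8, red, green, blue); there is no depth.
- vision.get_calibration(name): a dict with "mtx" (3x3 intrinsics, pixels), "k1" (the pictures are not rectified: a ray, as slopes to the right and down, at radius r is drawn at 1 + k1 r^2 times it, then the intrinsics apply), "rvec" (rotation vector, rad) and "tvec" (3), from world to camera coordinates, as OpenCV has them. Camera axes: x right, y down, z forward; pixel columns grow to the right and rows downward; lengths in mm; the calibration is good to about 2 mm. A picture is of the moment at which its call begins. get_calibration takes no time and is no camera call.
- arm.job_done(): hands the job in; it is judged then, once.
The state is a dict: "time": time; "joint_positions": joint angles; "joint_vel": joint speeds; "joint_torque": joint torques, N m; "eef_pos": TCP position; "orientation": TCP orientation; "ft_force": force on the tool from outside, world axes, zero at the start; "torque": the same for the moment, N m; "width": finger opening in mm; "grasp_force": force on a finger pad.
Only numpy, scipy, OpenCV 4.12 (cv2) and the standard library are available. Lean on these libraries where they do the work, as an engineer would, in place of code of your own. Each camera call takes 0.05 s, during which the arm holds its last target. There are 200 camera calls.

## Task

The sliding platform of the bench shaker has stopped off centre, so the hole in its front tongue no longer lines up with the hole in the yellow lug under it. Take the tapered drift with the red grip out of the orange pin rack and push it down through both holes until its collar is home on the platform, so that the taper itself draws the platform into line; then let go of it. Do not line the platform up by hand first, and leave the straight pin with the blue grip in the rack.

Things in the scene. Friction and masses are not known exactly. Their poses are not given: they have to be found in the camera images.
- drift: Tapered steel drift (sizes in mm), 145 long, 0.28 kg, hung point down by its collar in one of 3 holes, 70 apart, of the fixed orange rack (210x60x90 high). Origin: its point; z up its axis. Diameter 6 at the point, taper to 28 at 62 up, 28 to 85, collar 40 at 85-91, square red grip 26 at 91-145, sides along x and y. The row of holes runs along y: grip across it (along x).
- straight_pin: Not to be used: straight blunt steel pin, 29 mm thick, with a collar and a blue grip of the same sizes and heights as the drift's, in another hole of the rack. Origin on its axis 85 mm below its collar's underside, level with the drift's. Both tops stand 150 mm above the bench; carry the drift over it. The third hole holds a shorter blue-capped tube; the order of the three varies.
- platform_hole (a point): Centre of the top of the 32 mm hole in the aluminium tongue (70 mm wide, 10 mm thick) at the front of the shaker platform, 95 mm above the bench. z up. It slides only along this frame's y, stays where left, resists with about 4.5 N; at the start it is 9 to 12 mm out of line to +y. A tube block and clips, tops up to 135 mm above the bench, begin 120 mm behind the hole (+x).
- base_hole (a point): Centre of the top of the 34 mm hole in the fixed yellow lug (10 mm thick, open below), 77 mm above the bench, 8 mm below the tongue. Axes as platform_hole. In line: both holes on one vertical axis. This hole never moves, so the drift ends on its axis (3 mm play). With the collar seated on the tongue the drift's point is 67 mm below this point. Needs under 15 N; seating is a hard stop.
Not all that is in view belongs to the job. Leave any green or pink look-alike of the drift alone.

How it is judged:
By the outcome, as a careful person would: the job done as asked, in the order asked, and still so for the second after the job is handed in, with the robot touching nothing.
It also fails if it takes over 42 s, if anything falls off the work surface, if the arm or the gripper's body presses on something with over 40 N, if the wrist force passes 120 N, or if a joint passes its speed limit or range.

## Working session

There is one attempt and no reset: what is moved stays moved. The work goes in short steps, Python scripts to look and compute and a tool call to move; the robot and the scene stay as the last step left them, time stands still between calls to the robot, and variables do not carry over. Pictures are saved under pics/ and viewed, at most 10 in all, crops included, and the job is handed in when it is done.

Besides the shell and the picture viewer there is one more tool, called after "Emit:" by a JSON object that holds its "name" and its "arguments", one argument or row to a line. carry_out: Moves the arm, as the interface text tells. Its arguments: {"type":"object","properties":{"deltas":{"type":"string"},"jaw":{"type":"number"},"squeeze":{"type":"number"}},"required":["deltas"]}

```bash
mkdir -p pics
python3 - <<'E'
from plant import arm, vision
import cv2,numpy as np
s=arm.get_state(); print({k:s[k] for k in ("time","eef_pos","orientation","width","ft_force")})
for n in("side","top"):
    cv2.imwrite(f"pics/{n}0.png",cv2.cvtColor(vision.get_image(n),cv2.COLOR_RGB2BGR))
    c=vision.get_calibration(n); R=cv2.Rodrigues(np.array(c["rvec"],float))[0]
    print(n,c, "cam pos",-R.T@np.array(c["tvec"],float).ravel())
E
```

```text
{'time': 0.0, 'eef_pos': array([ 260.4879741 , -676.08815593,  230.42307657]), 'orientation': array([-7.37353446e-04,  9.83132794e-01,  1.82891563e-01, -2.06470324e-04]), 'width': 85.2164767807201, 'ft_force': array([0.47548505, 0.69772224, 0.42632155])}
side {'mtx': array([[370.64737931,   0.        , 253.75910149],
       [  0.        , 370.64737931, 189.8308937 ],
       [  0.        ,   0.        ,   1.        ]]), 'k1': -0.08457346150892342, 'rvec': array([ 0.73961939, -2.37649162,  1.37260546]), 'tvec': array([381.00648894, 249.98950957, 585.12245597])} cam pos [ 96.3670039  530.59402982 509.12902497]
top {'mtx': array([[347.80092334,   0.        , 254.70741386],
       [  0.        , 347.80092334, 196.30691817],
       [  0.        ,   0.        ,   1.        ]]), 'k1': -0.09304588891957528, 'rvec': array([ 2.14885191, -2.1723825 ,  0.20450064]), 'tvec': array([-65.34954676, 528.38908096, 733.11067143])} cam pos [411.78820169 -40.81367862 806.02826333]
```

View pics/side0.png

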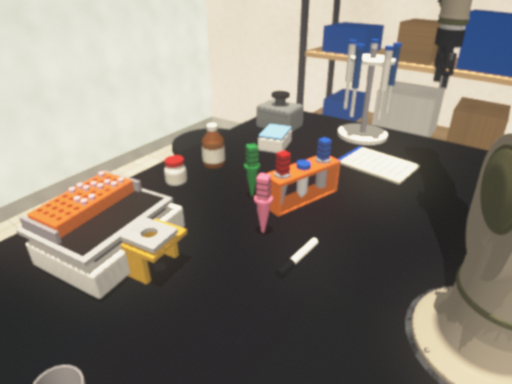

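View pics/top0.png

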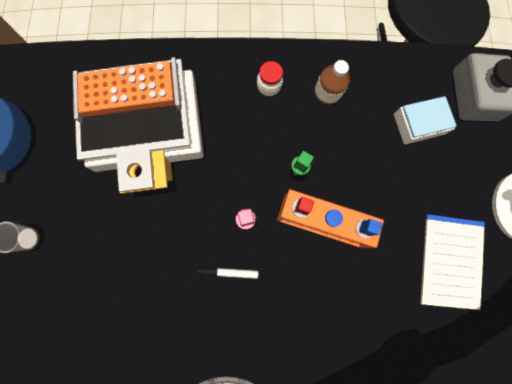

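Top view: the red grip is at (305,206), the blue cap at (334,218) and the blue grip at (370,228). The green look-alike is at (302,163) and the pink one at (246,219). The tongue hole is at (135,171), with the yellow lug to its right (-y). The drift is the red grip in the orange rack; I'll confirm it in an enlarged crop.

```bash
cat > h.py <<'E'
import cv2,numpy as np
from plant import arm,vision
def cal(n):
    c=vision.get_calibration(n); R=cv2.Rodrigues(np.array(c["rvec"],float))[0]
    return np.array(c["mtx"]),np.array([c["k1"],0,0,0,0.]),R,np.array(c["tvec"],float).ravel()
def ray(n,uv):
    K,d,R,t=cal(n); p=cv2.undistortPoints(np.array(uv,float).reshape(-1,1,2),K,d)[:,0]
    return -R.T@t,np.c_[p,np.ones(len(p))]@R
def plane(n,uv,z):
    o,D=ray(n,uv); return o+D*((z-o[2])/D[:,2])[:,None]
def proj(n,X):
    K,d,R,t=cal(n); return cv2.projectPoints(np.array(X,float).reshape(-1,3),cv2.Rodrigues(R)[0],t,K,d)[0][:,0]
def two(a,b):
    (o1,d1),(o2,d2)=ray("top",a),ray("side",b); d1,d2=d1[0],d2[0]
    s=np.linalg.lstsq(np.c_[d1,-d2],o2-o1,rcond=None)[0]; p,q=o1+s[0]*d1,o2+s[1]*d2
    return (p+q)/2,np.linalg.norm(p-q)
E
python3 - <<'E'
import cv2,numpy as np
t=cv2.imread("pics/top0.png"); s=cv2.imread("pics/side0.png")
z=lambda im,x,y,w,h:cv2.resize(im[y:y+h,x:x+w],(400,300),interpolation=cv2.INTER_CUBIC)
g=np.vstack([np.hstack([z(t,275,170,120,90),z(t,105,135,80,60)]),np.hstack([z(s,240,130,120,90),z(s,110,205,80,60)])])
cv2.imwrite("pics/crop.png",g)
E
```

```text
(no output)
```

View pics/crop.png

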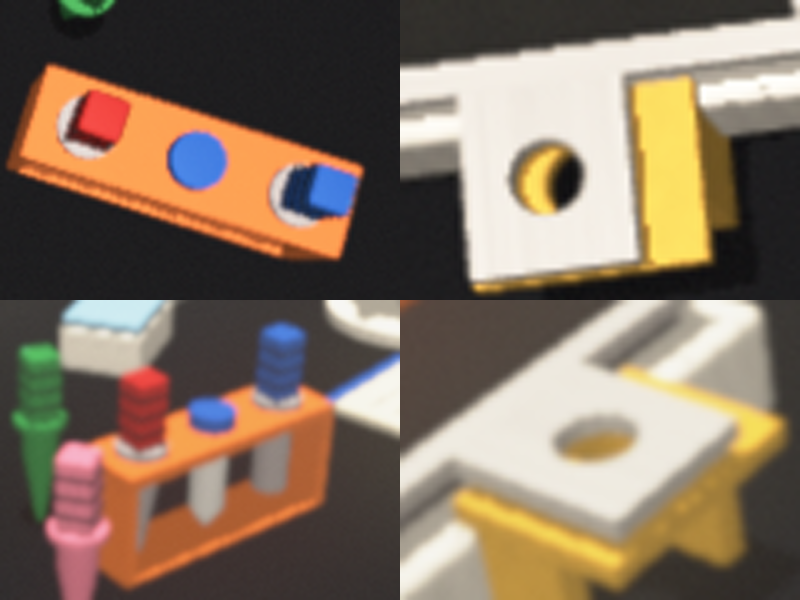

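The crop confirms it. The red square grip is in the left rack hole and its tapered shank shows through the rack, so that is the drift; the straight pin and tube are the blue ones. Next I measure the grip and both holes.

```bash
cat > m.py <<'E'
from h import *
from scipy.optimize import least_squares
t=cv2.imread("pics/top0.png"); s=cv2.imread("pics/side0.png")
def blob(im,lo,hi,box,vmin=60):
    h=cv2.cvtColor(im,cv2.COLOR_BGR2HSV); m=cv2.inRange(h,(lo,120,vmin),(hi,255,255)); x,y,w,hh=box
    k=np.zeros_like(m); k[y:y+hh,x:x+w]=m[y:y+hh,x:x+w]; return k
def cen(k):
    M=cv2.moments(k,True); return np.array([M["m10"],M["m01"]])/M["m00"],M["m00"]
def red(im,box,v):
    return blob(im,0,4,box,v)|blob(im,172,180,box,v)
for n,k in(("red",red(t,(290,190,35,30),150)),("blue",blob(t,100,125,(355,215,35,30),150)),("cap",blob(t,100,125,(320,205,30,30),100))):
    c,a=cen(k); z={"red":150,"blue":150,"cap":100}[n]; print(n,c,a,plane("top",c,z)[0])
    r=cv2.minAreaRect(cv2.findContours(k,0,2)[0][0]); P=plane("top",cv2.boxPoints(r),z)[:,:2]
    print("  edges",[(np.round(np.linalg.norm(P[i]-P[i-1]),1),round(np.degrees(np.arctan2(*(P[i]-P[i-1])[::-1])),1)) for i in range(4)], P.mean(0))
h=cv2.cvtColor(t,cv2.COLOR_BGR2HSV)
# hole in tongue: not white
x,y,w,hh=123,158,24,26
sub=t[y:y+hh,x:x+w]; g=sub[:,:,0].astype(int)
white=(sub.min(2)>120).astype(np.uint8)
hole=1-white; c,a=cen(hole); print("hole px",c+[x,y],a, plane("top",c+[x,y],95)[0], "diam mm?")
cnt=max(cv2.findContours(hole,0,1)[0],key=cv2.contourArea)[:,0]+[x,y]
P=plane("top",cnt,95)[:,:2]; print(" extents",np.ptp(P,axis=0))
# dark area inside = seen through lug hole
hs=h[y:y+hh,x:x+w]
for yy in range(hh): print("".join("W" if white[yy,i] else ("Y" if sub[yy,i,2]-0>110 else ".") for i in range(w)))
E
python3 m.py
```

```text
red [305.71856287 204.41317365] 167.0 [ 494.65175536 -164.43003059  150.        ]
  edges [(np.float64(24.8), np.float64(70.9)), (np.float64(25.3), np.float64(-20.2)), (np.float64(25.0), np.float64(-109.1)), (np.float64(25.3), np.float64(159.5))] [ 494.71087679 -164.41798806]
blue [374.05594406 226.67832168] 143.0 [ 449.96266089 -296.69141939  150.        ]
  edges [(np.float64(23.6), np.float64(70.9)), (np.float64(23.6), np.float64(-22.1)), (np.float64(23.8), np.float64(-109.0)), (np.float64(23.7), np.float64(157.6))] [ 449.94244873 -296.81516762]
cap [333.57894737 217.57894737] 209.0 [ 473.01471399 -231.06156907  100.        ]
  edges [(np.float64(31.0), np.float64(-2.4)), (np.float64(31.7), np.float64(-90.6)), (np.float64(31.1), np.float64(177.2)), (np.float64(31.5), np.float64(89.2))] [ 473.22289217 -230.94750068]
hole px [133.9245283  169.96226415] 159.0 [577.22543723 182.99260414  95.        ] diam mm?
 extents [25.8431959  29.70048778]
WWWWWWWWWWWWWWWWWWWWWWWW
WWWWWWWWWWWWWWWWWWWWWWWW
WWWWWWWWWWWWWWWWWWWWWWWW
WWWWWWWWWWWWWWWWWWWWWWWW
WWWWWWWWWWWWWWWWWWWWWWWW
WWWWWWWWWWWWWWWWWWWWWWWW
WWWWWWWWYYYYYYYYWWWWWWWW
WWWWWWYYYYYYYYYYYWWWWWWW
WWWWWWYYYYYYYYY..YWWWWWW
WWWWWYYYYYYYYY....WWWWWW
WWWWWYYYYYYYY.....YWWWWW
WWWWYYYYYYYYY.....YWWWWW
WWWWYYYYYYYY......YWWWWW
WWWWYYYYYYYY......WWWWWW
WWWWYYYYYYYY......WWWWWW
WWWWWYYYYYYY......WWWWWW
WWWWWYYYYYYY.....WWWWWWW
WWWWWWYYYYYYY...WWWWWWWW
WWWWWWWYYYYYY..WWWWWWWWW
WWWWWWWWWWWWWWWWWWWWWWWW
WWWWWWWWWWWWWWWWWWWWWWWW
WWWWWWWWWWWWWWWWWWWWWWWW
WWWWWWWWWWWWWWWWWWWWWWWW
WWWWWWWWWWWWWWWWWWWWWWWW
WWWWWWWWWWWWWWWWWWWWWWWW
WWWWWWWWWWWWWWWWWWWWWWWW
```

```bash
cat > m2.py <<'E'
from h import *
from scipy.optimize import least_squares
from scipy.ndimage import map_coordinates
def rim(n,im,c0,z,R,frac,rm):
    g=im.min(2).astype(float); pts=[]
    C=plane(n,[c0],z)[0]
    for a in np.linspace(0,2*np.pi,72,endpoint=False):
        r=np.arange(6,rm,.25); X=C+np.c_[r*np.cos(a),r*np.sin(a),0*r]; uv=proj(n,X)
        v=map_coordinates(g,[uv[:,1],uv[:,0]],order=1); w=np.median(v[r>19.5])
        i=np.where(v<frac*w)[0]
        if len(i) and i[-1]+1<len(r): pts.append(X[i[-1],:2])
    P=np.array(pts); f=least_squares(lambda q:np.hypot(*(P-q[:2]).T)-q[2],[*C[:2],R],loss="soft_l1")
    return f.x,np.std(f.fun),len(P)
t=cv2.imread("pics/top0.png"); s=cv2.imread("pics/side0.png")
for fr in(.7,.8,.88): print("top",rim("top",t,(133.9,170),95,16,fr,23)); print("side",rim("side",s,(149,232.5),95,16,fr,23))
px=lambda a,x,y,k:[((u+.5)/k-.5+x,(v+.5)/k-.5+y) for u,v in a]
T=plane("top",px([(225,75),(240,262),(58,95),(73,280)],105,135,5),95)[:,:2]
for i,j in((1,0),(3,2),(3,1)): d=T[i]-T[j]; print("tongue edge",np.hypot(*d),np.degrees(np.arctan2(d[1],d[0])))
# lug hole arc: brightest->dark transitions in red channel
x,y=123,158; P=[]
for yy in range(9,18):
    row=t[y+yy,x+6:x+18,2].astype(float); i=np.where((row[:-1]>=100)&(row[1:]<100))[0]
    if len(i): i=i[0]; P.append((x+6+i+(row[i]-100)/(row[i]-row[i+1]),y+yy))
print(np.round(P,1).tolist())
for z in(67,77):
    Q=plane("top",P,z)[:,:2]; f=least_squares(lambda q:np.hypot(*(Q-q).T)-17,Q.mean(0)+[0,-17]); print("base",z,f.x,np.std(f.fun))
E
python3 m2.py
```

```text
top (array([577.26863657, 183.02709053,  16.01994917]), np.float64(0.16207647476421655), 72)
side (array([575.37274436, 184.07277608,  13.81729661]), np.float64(0.7893623283256107), 72)
top (array([577.35357979, 183.03369901,  16.6590622 ]), np.float64(0.17942381909145347), 72)
side (array([575.94685246, 183.44455406,  15.49871098]), np.float64(0.3384282329590253), 72)
top (array([577.40219739, 183.01109204,  17.26425615]), np.float64(0.2322945385320472), 72)
side (array([576.21682188, 183.19512212,  16.75346045]), np.float64(0.28704090565352414), 72)
tongue edge 80.7769746451624 -173.49068524382315
tongue edge 80.02619020786071 -172.52410382498067
tongue edge 70.01049086359629 95.71415094249805
[[136.7, 167.0], [136.0, 168.0], [135.4, 169.0], [135.0, 170.0], [134.8, 171.0], [134.8, 172.0], [134.8, 173.0], [135.1, 174.0], [135.6, 175.0]]
base 67 [579.98344611 172.70477974] 0.12098424696414826
base 77 [577.6839324  169.57245665] 0.1317572992489474
```

Everything agrees with the given sizes:
- The drift grip is at (494.7, -164.4). Its distance to the pin is 139.6 mm, where 140 is expected, and the rack's y runs at 71.3°.
- The platform hole is at (577.2, 183.0).
- The lug hole is at about (578.3, 172.6), so the platform is about 10.4 mm out, within the stated 9–12.

I'll go inward first to stay clear of the stand, then arc round.

Emit:
{"name": "carry_out", "arguments": {
  "deltas": "0 -0.0407 0 0 0 0; 0 -0.0407 0 0 0 0; 0 -0.0407 0 0 0 0; 0 -0.0407 0 0 0 0; 0 -0.0407 0 0 0 0",
  "jaw": 0.085
}}

```text
time: 0.52
eef_pos: [186.6, -484.5, 230.9]
orientation: [-0.0, 0.983, 0.183, -0.0]
ft_force: [0.1, -0.3, 0.3]
width: 85.0
grasp_force: 0.0
```

Emit:
{"name": "carry_out", "arguments": {
  "deltas": "0.0383 -0.0014 0 0 0 -4.18; 0.0383 -0.0014 0 0 0 -4.18; 0.0383 -0.0014 0 0 0 -4.18; 0.0383 -0.0014 0 0 0 -4.18"
}}

```text
time: 0.85
eef_pos: [321.9, -410.8, 231.5]
orientation: [0.0, 0.946, 0.325, 0.0]
ft_force: [0.9, -0.8, 0.3]
width: 84.9
grasp_force: 0.0
```

Emit:
{"name": "carry_out", "arguments": {
  "deltas": "0.0383 -0.0014 0 0 0 -4.18; 0.0383 -0.0014 0 0 0 -4.18; 0.0383 -0.0014 0 0 0 -4.18; 0.0383 -0.0014 0 0 0 -4.18"
}}

```text
time: 1.18
eef_pos: [427.7, -300.0, 231.1]
orientation: [0.0, 0.888, 0.46, 0.0]
ft_force: [1.2, -1.2, 0.0]
width: 85.3
grasp_force: 0.0
```

Emit:
{"name": "carry_out", "arguments": {
  "deltas": "0.0383 -0.0014 0 0 0 -4.18; 0.0383 -0.0014 0 0 0 -4.18; 0.0383 -0.0014 0 0 0 -4.18; 0.0383 -0.0014 0 0 0 -4.18; 0 0 0 0 0 0"
}}

```text
time: 1.6
eef_pos: [499.0, -157.7, 231.4]
orientation: [-0.001, 0.809, 0.588, 0.002]
ft_force: [-1.0, 0.4, 0.2]
width: 85.1
grasp_force: 0.0
```

Emit:
{"name": "carry_out", "arguments": {
  "deltas": "-0.0077 -0.002 0.02 0 0 0.7; 0 0 0.02 0 0 0; 0 0 0 0 0 0; 0 0 0 0 0 0"
}}

```text
time: 1.93
eef_pos: [491.0, -171.9, 190.7]
orientation: [-0.001, 0.817, 0.577, -0.001]
ft_force: [0.9, 0.5, -0.1]
width: 84.9
grasp_force: 0.0
```

Run:
```python
from h import *
P=[]
for i in range(3):
    im=vision.get_image("top"); s=arm.get_state(); P.append(s["eef_pos"])
cv2.imwrite("pics/a_t.png",im[...,::-1]); im2=vision.get_image("side"); cv2.imwrite("pics/a_s.png",im2[...,::-1])
z=lambda im,x,y,w,h:cv2.resize(im[y:y+h,x:x+w,::-1],(400,300),interpolation=cv2.INTER_CUBIC)
cv2.imwrite("pics/a.png",np.hstack([z(im,240,150,160,120),z(im2,200,80,160,120)]))
print(np.mean(P,0),np.std(P,0),s["orientation"],s["joint_positions"])
```

```text
[ 491.9942445  -172.0987732   191.88348728] [0.22215831 0.06596607 0.27743294] [4.38315852e-04 8.16540100e-01 5.77288417e-01 3.96512959e-04] [ 0.44595541  0.42447934 -0.29685965  2.08963538  0.19983214  0.6524964
 -0.32530028]
```

View pics/a.png

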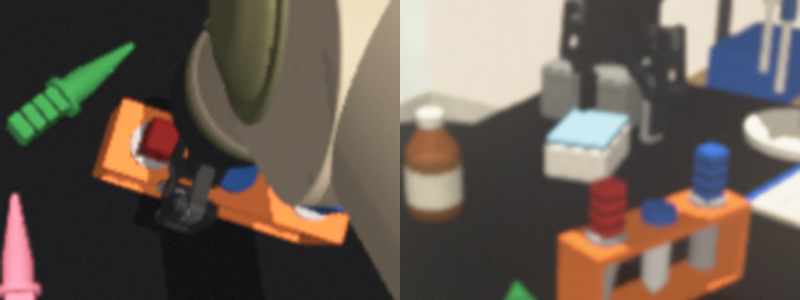

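The left crop shows green (crop 70,95) and pink (crop 15,250) now lying down. They stood on their points, and I passed well above them with no contact force, so they probably tipped over on their own. The red grip is still upright in the rack at crop (155,140), with the gripper just right of and above it. The last correction was based on an unsettled reading, so I'm undoing it.

Emit:
{"name": "carry_out", "arguments": {
  "deltas": "0.008 0.0008 0 0 0 -0.8; 0 0 0 0 0 0; 0 0 0 0 0 0; 0 0 0 0 0 0; 0 0 0 0 0 0"
}}

```text
time: 2.55
eef_pos: [495.1, -164.7, 191.4]
orientation: [0.0, 0.812, 0.583, 0.0]
ft_force: [-0.4, 0.4, 0.3]
width: 84.9
grasp_force: 0.0
```

```bash
cat > st.py <<'E'
from h import *
P=[];Q=[]
for i in range(5):
    im=vision.get_image("top"); s=arm.get_state(); P.append(s["eef_pos"]); Q.append(s["orientation"])
q=np.mean(Q,0); print(s["time"],np.mean(P,0),np.std(P,0),"yaw",2*np.degrees(np.arctan2(q[2],q[1])),s["width"],s["grasp_force"],s["ft_force"])
E
python3 st.py
```

```text
2.8 [ 495.03499303 -164.80437212  191.2566817 ] [0.01907602 0.00965968 0.04098404] yaw 71.325325829667 84.73391036410838 0.0 [-0.25113821 -0.0562585   0.34857768]
```

Emit:
{"name": "carry_out", "arguments": {
  "deltas": "0 0 0.022 0 0 0; 0 0 0.022 0 0 0; 0 0 0.02 0 0 0; 0 0 0.0113 0 0 0; 0 0 0.008 0 0 0"
}}

```text
time: 3.22
eef_pos: [494.6, -164.6, 106.6]
orientation: [-0.001, 0.812, 0.583, -0.001]
ft_force: [0.2, 1.3, -0.6]
width: 85.0
grasp_force: 0.0
```

Emit:
{"name": "carry_out", "arguments": {
  "deltas": "0 0 0 0 0 0; 0 0 0 0 0 0; 0 0 0 0 0 0"
}}

```text
time: 3.47
eef_pos: [495.5, -164.8, 108.6]
orientation: [0.0, 0.812, 0.583, 0.0]
ft_force: [-0.5, 0.5, -0.2]
width: 84.8
grasp_force: 0.0
```

Emit:
{"name": "carry_out", "arguments": {
  "deltas": "0 0 0 0 0 0; 0 0 0 0 0 0; 0 0 0 0 0 0; 0 0 0 0 0 0; 0 0 0 0 0 0",
  "jaw": 0.015,
  "squeeze": 70
}}

```text
time: 3.88
eef_pos: [495.3, -164.8, 108.3]
orientation: [0.0, 0.812, 0.583, 0.0]
ft_force: [-4.6, 1.7, 35.8]
width: 25.6
grasp_force: 66.8
```

Emit:
{"name": "carry_out", "arguments": {
  "deltas": "0 0 0 0 0 0; 0 0 0 0 0 0; 0 0 0 0 0 0; 0 0 0 0 0 0"
}}

```text
time: 4.22
eef_pos: [495.2, -164.8, 108.4]
orientation: [0.0, 0.812, 0.583, 0.0]
ft_force: [-0.3, 0.8, 5.5]
width: 25.3
grasp_force: 67.6
```

Emit:
{"name": "carry_out", "arguments": {
  "deltas": "0 0 -0.01 0 0 0; 0 0 -0.02 0 0 0; 0 0 -0.03 0 0 0; 0 0 -0.03 0 0 0; 0 0 -0.03 0 0 0"
}}

```text
time: 4.63
eef_pos: [494.3, -164.4, 229.5]
orientation: [-0.001, 0.812, 0.583, -0.0]
ft_force: [0.4, -0.3, -3.2]
width: 25.4
grasp_force: 68.5
```

Emit:
{"name": "carry_out", "arguments": {
  "deltas": "0 0 -0.02 0 0 0; 0 0 -0.01 0 0 0; 0 0 0 0 0 0; 0 0 0 0 0 0; 0 0 0 0 0 0"
}}

```text
time: 5.05
eef_pos: [494.2, -164.6, 256.6]
orientation: [-0.001, 0.812, 0.583, -0.001]
ft_force: [-0.5, -0.3, -3.4]
width: 25.8
grasp_force: 68.8
```

```bash
python3 st.py
python3 - <<'E'
from h import *
a=vision.get_image("top"); b=vision.get_image("side"); cv2.imwrite("pics/b_t.png",a[...,::-1]); cv2.imwrite("pics/b_s.png",b[...,::-1])
cv2.imwrite("pics/b.png",cv2.resize(np.hstack([a,b])[...,::-1],(800,300)))
E
```

```text
5.3 [ 494.48912446 -164.53650044  256.63311121] [0.21378874 0.00949096 0.22508381] yaw 71.34576887741146 25.310526004518294 68.75517725944519 [-0.88835496 -0.06817365 -2.37426971]
```

View pics/b.png

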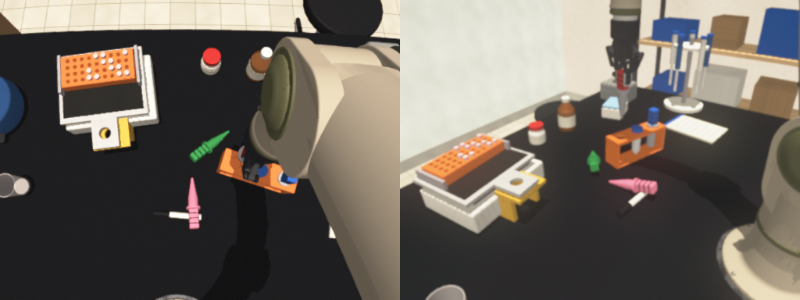

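The drift is held (red grip between the fingers in the side view at 620,78) and the other rack parts are undisturbed. Green and pink lie on the bench, clear of the path. Now over to the lug axis.

Emit:
{"name": "carry_out", "arguments": {
  "deltas": "0.02 -0.002 0 0 0 0; 0.035 -0.003 0 0 0 0; 0.036 -0.003 0 0 0 0; 0.036 -0.003 0 0 0 0; 0.036 -0.003 0 0 0 0"
}}

```text
time: 5.82
eef_pos: [534.2, -4.4, 257.9]
orientation: [-0.0, 0.813, 0.583, -0.0]
ft_force: [-0.0, -0.5, -3.6]
width: 25.3
grasp_force: 68.6
```

Emit:
{"name": "carry_out", "arguments": {
  "deltas": "0.036 -0.003 0 0 0 0; 0.036 -0.003 0 0 0 0; 0.036 -0.003 0 0 0 0; 0.035 -0.003 0 0 0 0; 0.025 -0.0015 0 0 0 0"
}}

```text
time: 6.23
eef_pos: [575.1, 161.7, 257.8]
orientation: [-0.001, 0.812, 0.584, 0.0]
ft_force: [-0.0, 1.1, -2.0]
width: 25.5
grasp_force: 68.5
```

Emit:
{"name": "carry_out", "arguments": {
  "deltas": "0.0151 -0.001 0 0 0 0; 0 0 0 0 0 0; 0 0 0 0 0 0; 0 0 0 0 0 0; 0 0 0 0 0 0"
}}

```text
time: 6.65
eef_pos: [578.8, 170.4, 257.8]
orientation: [0.0, 0.813, 0.582, -0.001]
ft_force: [0.2, 0.3, -2.8]
width: 25.4
grasp_force: 68.5
```

```bash
python3 st.py
python3 - <<'E'
from h import *
a=vision.get_image("top"); b=vision.get_image("side"); cv2.imwrite("pics/c_t.png",a[...,::-1]); cv2.imwrite("pics/c_s.png",b[...,::-1])
p=np.array(arm.get_state()["eef_pos"])
for z in(-103,-18,-12): print(z,proj("side",p+[0,0,z]),proj("top",p+[0,0,z]))
cv2.imwrite("pics/c.png",np.hstack([cv2.resize(a[100:250,60:260,::-1],(400,300)),cv2.resize(b[50:290,0:320,::-1],(400,300))]))
E
```

```text
6.9 [578.91065538 171.03756395 258.03228002] [0.04279616 0.37807983 0.07519571] yaw 71.24141208778639 25.424064798755097 68.52078080177307 [-0.4800278  -0.53774564 -2.76468788]
-103 [[147.60486732 202.20721534]] [[130.23689719 162.04534138]]
-18 [[140.55161665 159.91091574]] [[114.58485531 149.64649528]]
-12 [[140.02913809 156.71621264]] [[113.31609776 148.63940437]]
```

View pics/c.png

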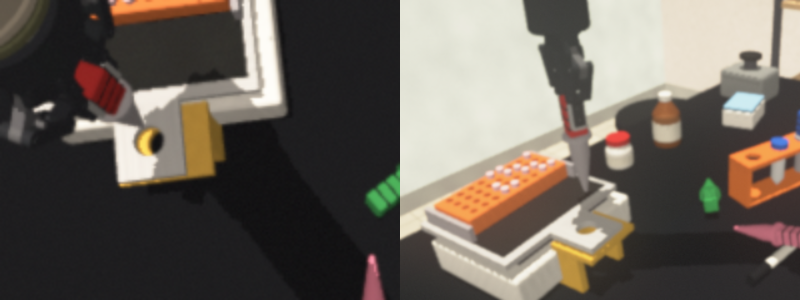

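Tip seen at about (132.5,161) in top and (149.6,202) in side, against predictions of (130.2,162.0) and (147.6,202.2). The drift may be slightly tilted in the grip, so I'm measuring its axis by differencing against the previous pictures.

Run:
```python
from h import *
def d(n): return cv2.absdiff(cv2.imread(f"pics/c_{n}.png"),cv2.imread(f"pics/b_{n}.png")).max(2)
D=d("s")
print("side rows: y, cols>25")
for y in range(158,208,2):
    c=np.where(D[y,120:175]>25)[0]+120
    print(y,(c.min(),c.max(),round((c.min()+c.max())/2,1),len(c)) if len(c) else None)
D=d("t"); print("top diff"); 
for y in range(146,168): print(y,"".join("#" if v>60 else "+" if v>25 else "." for v in D[y,100:150]))
p=np.array([578.6,171.4,258.])
for n in("side","top"): print(n,[np.round(proj(n,p+[0,0,z])[0],1).tolist() for z in(-103,-80,-60,-41,-18)])
```

```text
side rows: y, cols>25
158 (np.int64(130), np.int64(153), np.float64(141.5), 24)
160 (np.int64(130), np.int64(153), np.float64(141.5), 24)
162 (np.int64(130), np.int64(151), np.float64(140.5), 22)
164 (np.int64(132), np.int64(151), np.float64(141.5), 20)
166 (np.int64(134), np.int64(151), np.float64(142.5), 18)
168 (np.int64(134), np.int64(148), np.float64(141.0), 15)
170 (np.int64(135), np.int64(151), np.float64(143.0), 15)
172 (np.int64(135), np.int64(151), np.float64(143.0), 15)
174 (np.int64(138), np.int64(151), np.float64(144.5), 14)
176 (np.int64(137), np.int64(151), np.float64(144.0), 15)
178 (np.int64(137), np.int64(151), np.float64(144.0), 15)
180 (np.int64(140), np.int64(151), np.float64(145.5), 12)
182 (np.int64(141), np.int64(151), np.float64(146.0), 11)
184 (np.int64(141), np.int64(150), np.float64(145.5), 10)
186 (np.int64(141), np.int64(150), np.float64(145.5), 10)
188 (np.int64(146), np.int64(150), np.float64(148.0), 5)
190 (np.int64(141), np.int64(149), np.float64(145.0), 9)
192 (np.int64(146), np.int64(151), np.float64(148.5), 6)
194 (np.int64(144), np.int64(148), np
[... 1054 characters left out ...]
###############+##################
159 +#################################################
160 ..++####++######################+#################
161 .....+++...++###+++###############################
162 ..............++....+++###########################
163 ..........................++####++++++############
164 .............................+++......+###########
165 ....................................++.+##########
166 ....................................+...+#########
167 ........................................+#########
side [[148.0, 202.2], [146.1, 191.2], [144.5, 181.4], [142.9, 171.9], [140.9, 159.9]]
top [[130.5, 162.2], [126.7, 159.2], [123.1, 156.4], [119.5, 153.5], [114.9, 149.8]]
```

The side axis matches the prediction within half a pixel, and the top within about 1 px, so the drift is upright. I'm making a small trim towards the lug axis and then lowering to just above the tongue.

Emit:
{"name": "carry_out", "arguments": {
  "deltas": "0.001 -0.0006 0.015 0 0 0; 0 0 0.02 0 0 0; 0 0 0.015 0 0 0; 0 0 0.006 0 0 0; 0 0 0 0 0 0"
}}

```text
time: 7.42
eef_pos: [578.0, 173.1, 200.6]
orientation: [-0.0, 0.812, 0.583, -0.001]
ft_force: [-0.4, 0.5, -2.8]
width: 25.4
grasp_force: 68.4
```

```bash
python3 st.py
python3 - <<'E'
from h import *
a=vision.get_image("top"); b=vision.get_image("side")
cv2.imwrite("pics/d.png",np.hstack([cv2.resize(a[135:195,105:185,::-1],(400,300),interpolation=2),cv2.resize(b[175:265,90:210,::-1],(400,300),interpolation=2)]))
E
```

```text
7.6667 [578.9916407  173.65368675 202.59186698] [0.26027247 0.1211309  0.48671474] yaw 71.33444305502353 25.522738268659225 68.43510031700134 [ 1.20594513 -0.25966987 -3.1998571 ]
```

View pics/d.png

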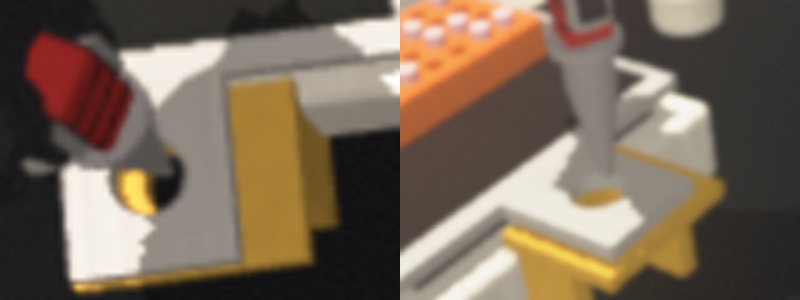

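The tip hangs just above the hole: top crop (165,172), px ≈(138,169); side crop (607,182), px ≈(152,229). It is right of the hole centre, towards the lug axis. I'm checking the tip position by triangulation.

Run:
```python
from h import *
print(two((137.7,169.0),(151.9,229.2)), proj("top",[578.3,172.6,98.5]),proj("side",[578.3,172.6,98.5]))
```

```text
(array([578.22887211, 174.12897869,  96.3997607 ]), np.float64(1.5884550652128104)) [[138.38339265 169.03149975]] [[151.91175124 227.79341509]]
```

Emit:
{"name": "carry_out", "arguments": {
  "deltas": "-0.001 0 0.004 0 0 0; 0 0 0.006 0 0 0; 0 0 0.006 0 0 0; 0 0 0.004 0 0 0; 0 0 0 0 0 0"
}}

```text
time: 8.18
eef_pos: [577.8, 172.8, 180.7]
orientation: [-0.0, 0.812, 0.583, -0.001]
ft_force: [0.5, 1.3, -3.0]
width: 25.3
grasp_force: 68.6
```

Emit:
{"name": "carry_out", "arguments": {
  "deltas": "0 0 0.005 0 0 0; 0 0 0.005 0 0 0; 0 0 0.005 0 0 0; 0 0 0 0 0 0"
}}

```text
time: 8.52
eef_pos: [578.2, 173.4, 166.1]
orientation: [-0.0, 0.812, 0.583, 0.0]
ft_force: [0.2, 3.9, -4.4]
width: 25.7
grasp_force: 69.1
```

The taper has begun drawing the platform (about 4 N along +y, as expected). Continuing.

Emit:
{"name": "carry_out", "arguments": {
  "deltas": "0 0 0.004 0 0 0; 0 0 0.004 0 0 0; 0 0 0.004 0 0 0; 0 0 0.004 0 0 0; 0 0 0 0 0 0"
}}

```text
time: 8.93
eef_pos: [578.1, 172.4, 150.0]
orientation: [-0.0, 0.812, 0.583, -0.0]
ft_force: [-0.1, 4.5, -4.6]
width: 25.1
grasp_force: 69.1
```

Emit:
{"name": "carry_out", "arguments": {
  "deltas": "0 0 0.004 0 0 0; 0 0 0.004 0 0 0; 0 0 0.004 0 0 0; 0 0 0 0 0 0"
}}

```text
time: 9.27
eef_pos: [578.3, 172.4, 138.1]
orientation: [-0.0, 0.812, 0.583, -0.0]
ft_force: [1.5, 4.3, -4.5]
width: 25.3
grasp_force: 69.1
```

Emit:
{"name": "carry_out", "arguments": {
  "deltas": "0 0 0.003 0 0 0; 0 0 0.003 0 0 0; 0 0 0.003 0 0 0; 0 0 0.003 0 0 0; 0 0 0 0 0 0"
}}

```text
time: 9.68
eef_pos: [578.3, 172.4, 126.3]
orientation: [-0.0, 0.812, 0.583, -0.0]
ft_force: [1.3, 4.9, -6.0]
width: 25.4
grasp_force: 69.0
```

Emit:
{"name": "carry_out", "arguments": {
  "deltas": "0 0 0.003 0 0 0; 0 0 0.003 0 0 0; 0 0 0.002 0 0 0; 0 0 0 0 0 0; 0 0 0 0 0 0"
}}

```text
time: 10.1
eef_pos: [578.3, 172.4, 118.6]
orientation: [-0.0, 0.812, 0.583, -0.0]
ft_force: [1.1, 4.8, -5.7]
width: 25.2
grasp_force: 69.0
```

Emit:
{"name": "carry_out", "arguments": {
  "deltas": "0 0 0.002 0 0 0; 0 0 0.001 0 0 0; 0 0 0.001 0 0 0; 0 0 0 0 0 0"
}}

```text
time: 10.43
eef_pos: [578.3, 172.5, 114.8]
orientation: [0.0, 0.812, 0.583, -0.0]
ft_force: [1.5, 5.1, -3.1]
width: 25.6
grasp_force: 69.3
```

Emit:
{"name": "carry_out", "arguments": {
  "deltas": "0 0 0.001 0 0 0; 0 0 0.0005 0 0 0; 0 0 0 0 0 0; 0 0 0 0 0 0"
}}

```text
time: 10.77
eef_pos: [578.4, 172.5, 113.5]
orientation: [0.0, 0.812, 0.583, 0.0]
ft_force: [1.2, 4.7, -0.5]
width: 25.3
grasp_force: 69.7
```

```bash
python3 st.py
```

```text
11.0167 [578.35007763 172.48557741 113.52316488] [0.01899153 0.02015401 0.01248202] yaw 71.33215828633836 25.47690267760079 69.69234824180603 [1.38008824 4.17382873 0.72695283]
```

Force is rising slowly, so it's close to the stop. I'm pressing on in half-millimetre steps.

Emit:
{"name": "carry_out", "arguments": {
  "deltas": "0 0 0.0007 0 0 0; 0 0 0 0 0 0; 0 0 0 0 0 0"
}}

```text
time: 11.27
eef_pos: [578.4, 172.5, 113.4]
orientation: [0.0, 0.812, 0.583, 0.0]
ft_force: [0.1, 3.9, 7.9]
width: 25.1
grasp_force: 70.6
```

Emit:
{"name": "carry_out", "arguments": {
  "deltas": "0 0 0.0007 0 0 0; 0 0 0 0 0 0; 0 0 0 0 0 0"
}}

```text
time: 11.52
eef_pos: [578.4, 172.6, 113.4]
orientation: [0.0, 0.812, 0.583, 0.0]
ft_force: [-3.0, 3.4, 15.0]
width: 25.4
grasp_force: 71.4
```

Emit:
{"name": "carry_out", "arguments": {
  "deltas": "0 0 0.0007 0 0 0; 0 0 0 0 0 0; 0 0 0 0 0 0"
}}

```text
time: 11.77
eef_pos: [578.4, 172.6, 113.3]
orientation: [0.0, 0.812, 0.583, 0.0]
ft_force: [-4.9, 1.8, 20.5]
width: 25.0
grasp_force: 72.3
```

It's a hard stop at TCP z 113.4, exactly the computed seated height. I'm relaxing the preload, then releasing and rising.

Emit:
{"name": "carry_out", "arguments": {
  "deltas": "0 0 -0.0015 0 0 0; 0 0 0 0 0 0; 0 0 0 0 0 0"
}}

```text
time: 12.02
eef_pos: [578.4, 172.5, 113.4]
orientation: [0.0, 0.812, 0.583, 0.0]
ft_force: [-1.2, 3.8, 10.1]
width: 25.2
grasp_force: 70.4
```

Emit:
{"name": "carry_out", "arguments": {
  "deltas": "0 0 0 0 0 0; 0 0 0 0 0 0; 0 0 0 0 0 0; 0 0 0 0 0 0; 0 0 0 0 0 0",
  "jaw": 0.08
}}

```text
time: 12.43
eef_pos: [578.1, 172.0, 112.5]
orientation: [0.0, 0.813, 0.583, -0.001]
ft_force: [-0.0, -0.4, 0.6]
width: 79.7
grasp_force: 0.0
```

Emit:
{"name": "carry_out", "arguments": {
  "deltas": "0 0 0 0 0 0; 0 0 0 0 0 0; 0 0 0 0 0 0; 0 0 0 0 0 0"
}}

```text
time: 12.77
eef_pos: [578.3, 172.5, 112.8]
orientation: [-0.0, 0.812, 0.583, -0.0]
ft_force: [0.4, 1.0, -0.1]
width: 80.1
grasp_force: 0.0
```

Released with zero force. Rising straight up, then backing off along -x for a clear look.

Emit:
{"name": "carry_out", "arguments": {
  "deltas": "0 0 -0.01 0 0 0; 0 0 -0.025 0 0 0; 0 0 -0.03 0 0 0; 0 0 -0.03 0 0 0; 0 0 -0.03 0 0 0"
}}

```text
time: 13.18
eef_pos: [578.0, 172.5, 239.9]
orientation: [-0.0, 0.812, 0.583, 0.0]
ft_force: [1.4, 0.5, 0.4]
width: 79.9
grasp_force: 0.0
```

Emit:
{"name": "carry_out", "arguments": {
  "deltas": "-0.025 0 -0.005 0 0 0; -0.035 0 0 0 0 0; -0.035 0 0 0 0 0; -0.035 0 0 0 0 0; -0.03 0 0 0 0 0"
}}

```text
time: 13.6
eef_pos: [526.0, 18.8, 243.7]
orientation: [0.0, 0.813, 0.583, -0.0]
ft_force: [-0.1, -0.3, 0.7]
width: 79.8
grasp_force: 0.0
```

```bash
python3 st.py
python3 - <<'E'
from h import *
a=vision.get_image("top"); b=vision.get_image("side")
z=lambda im,x,y,w,h:cv2.resize(im[y:y+h,x:x+w,::-1],(400,300),interpolation=2)
cv2.imwrite("pics/e.png",np.vstack([np.hstack([z(a,95,125,100,75),z(b,80,160,120,90)]),np.hstack([z(a,0,0,512,384),z(b,0,0,512,384)])]))
E
```

```text
13.85 [526.06504943  17.63445708 243.57181697] [1.28335343 3.1567689  0.17265168] yaw 71.11864530741457 79.66707252358685 0.0 [ 0.79018031  0.74364102 -0.08633983]
```

View pics/e.png

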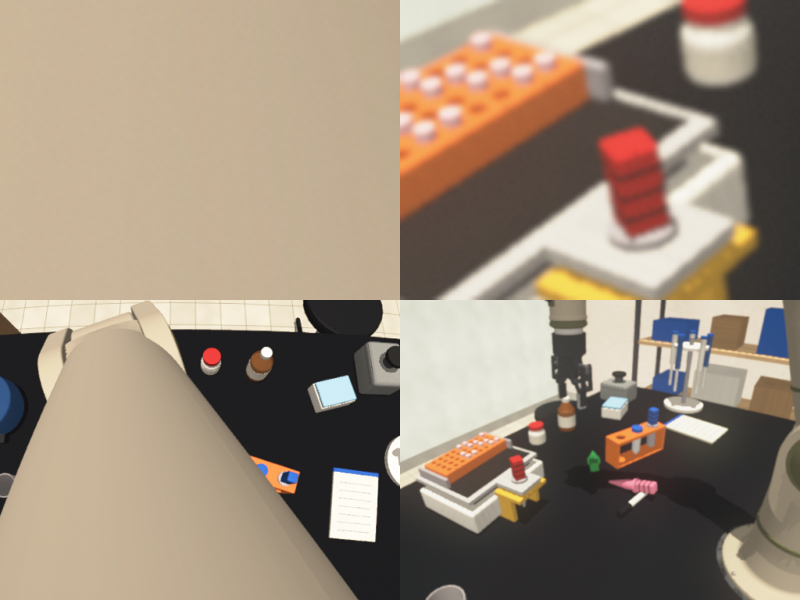

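The side crop shows the drift upright with its white collar flat on the tongue (crop 643,232). The tongue is centred over the lug, the blue pin is still in the rack, and nothing touches the robot. I'll do one numeric check of the seated height and then hand in.

Run:
```python
from h import *
print(proj("side",[[578.3,172.6,155],[578.3,172.6,98]]), "seen", (80+228/3.333,160+143/3.333),(80+243/3.333,160+230/3.333))
print(arm.get_state()["ft_force"]); print(arm.job_done())
```

```text
[[147.56809358 202.49223849]
 [151.94897488 228.00799579]] seen (148.4068406840684, 202.9042904290429) (152.90729072907288, 229.00690069006902)
[0.33311286 0.54881765 0.1043604 ]
the job is handed in; nothing more can be done
None
```

The red-grip drift is down through both holes with its collar seated on the tongue. The taper drew the platform into line, the gripper has let go, the blue-grip pin is still in its rack, and the job is handed in at about 14 s.

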